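Clear the tipped vial, then hold the sample changer's recessed reset

ROBOT

A 7-joint arm with a two-finger parallel gripper is mounted at the origin on a cart in front of the work surface, level with it; the furniture and walls round the work are solid. World frame = base frame: x ahead of the robot, y to its left, z up, the work surface at z = 0. Lengths are in m, angles in rad, forces in N, time in s.
With the tool pointing down it reaches from about 0.4 to 0.875 m from the base axis. Payload 6.5 kg.
Tool frame: the origin (TCP) lies on the mounting face of the last link; the fingertips stand nose_length ahead of it and the grasp point (between the pads) lies 155 mm ahead of it (nose_length is the distance from the TCP to the fingertips, in m); z points along the fingers, y is the line along which they close (so a half turn about z gives the same grasp; the last joint's range is limited). The gripper opens to 85 mm and grips with 20 to 120 N. Pads are 22 mm wide; open, the fingers measure 114 mm over their backs; the gripper's body (76 mm by 85 mm) begins 54 mm behind the grasp point. The pads swing forward as they close: fully open they stand 13 mm farther back than shut.
Start: joints at [1.194, 0.536, -0.004, 1.538, 0.003, 1.067, -0.071], TCP at [0.199, -0.619, 0.405] pointing down, gripper open.
Joint ranges: [-2.7, 2.7], [-0.37, 2.16], [-1.27, 1.26], [0.24, 2.4], [-1.31, 4.45], [0.19, 1.91], [-2.76, 2.76]. Speed limits (rad/s): [2.39, 2.39, 3.14, 3.14, 3.14, 3.14, 3.14].

INTERFACE

Orientations are given as a 3x3 rotation matrix whose columns are the frame's x, y, z axes.
In Python, from station import get_state, get_image, camera_model, job_done, search_frame, nose_length gives the robot as it stands.
- The arm moves only by the shell command python3 -m creep 'ROWS' [FORCE]. ROWS is a JSON object of lists of equal length, an entry for each row: "linear": the shift along the tool's x, y, z in mm, a list of three; "dr": the turn, a rotation vector about the tool's x, y, z in degrees, a list of three; "gripper": the opening, from -1 (shut) to 1 (fully open). A call has 1 to 12 rows; each row shifts and turns the commanded pose from where the row before left it, along the tool's axes as they then stand; what a row does not reach is not made up. A row lasts 1/10 s, in which the tool goes at most 50 mm and 8.59 degrees, less where a joint would pass 70% of its speed; a pose out of reach is approached as far as the arm can. A call with a gripper value outside its range is refused whole. The fingers move at their own pace and stop on an object; FORCE is the grip in N (left out, the last holds). Time passes only in rows, so rows that do not move let the fingers close. It gives the time, the measured TCP pose, the force, the opening and the grip force at its end, in the units of the state.
- get_state(): the state, without advancing time (a new reading comes with each control period).
- get_image(name): name is "side" or "top"; returns (picture, depth): 480x640x3 uint8, red, green, blue; 480x640 float32, m along the optical axis (not along the pixel's ray), 0 where there is no reading.
- camera_model(name): a dict with "K" (3x3 intrinsics, pixels), "R" (3x3) and "t" (3): a world point X has camera coordinates R X + t. Camera axes: x right, y down, z forward; pixel columns grow to the right and rows downward; lengths in m; the calibration is good to about 2 mm. A picture is of the moment at which its call begins. camera_model takes no time and is no camera call.
- job_done(): hands the job in; it is judged then, once.
Trained networks look in the newest picture that a camera, given by its name, has taken for a name from the list of things; names that differ only in an ending like _2 or _b are one class to them, and where a whole thing is asked for, a point or a joint stands for the part that bears it (a point fixed in the world has none). Each returns a list of dicts, best first, with "p" (0 to 1); they miss things now and then, are a little off and sometimes report something else, mostly with a low value. They report only what shows in the picture. A call takes as long as a camera call. They do not tell look-alikes from the thing itself.
- search_frame(camera, name): "extent" ([centre column, centre row, width, height] in pixels, round what is visible of it).
The state is a dict: "clock": time; "q": joint angles; "qd": joint speeds; "tau": joint torques, N m; "tool_pos": TCP position; "ee_rot": TCP orientation; "ft_force": force on the tool from outside, world axes, zero at the start; "torque": the same for the moment, N m; "grip_width": opening from 0.0 (shut) to 1.0 (fully open); "grasp_force": force on a finger pad.
Only numpy, scipy, OpenCV 4.12 (cv2) and the standard library are available. Lean on these libraries where they do the work, as an engineer would, in place of code of your own. Each camera call takes 0.05 s, during which the arm holds its last target. There are 200 camera calls.

TASK

A vial has tipped over and jammed the sample changer's carousel: lift it off and lay it gently, not dropped, in the steel tray. Then draw the hex driver out of its rack, reach its shaft down through the round hole in the changer's control panel and press the recessed reset button right down without forcing it. Finish while still gripping the driver and holding the button down, the vial still lying in the tray; leave the other things on the table where they are.

Things in the scene. Friction and masses are not known exactly. Their poses are not given: they have to be found in the camera images.
- changer: Grey bench sample changer, fixed, 160 (its x) x 225 (its y) mm. Origin: centre of its underside, z up. Its +y two thirds carry the carousel (axis at x 0, y 37 mm); its -y third is the control panel, a flat top 72 mm wide at z 62 mm with one round hole. A sensor bracket stands behind the carousel (x 64 to 84, y 22 to 52 mm, up to z 96).
- carousel: Aluminium carousel, a 152 mm disc of six petals with six radial slots 10 mm wide between them; it spins freely, no motor, about its vertical axis and yields to any sideways touch. Origin on that axis 51 mm above the table, z up. The tipped vial lies at first in the slot along its +x axis; the wells either side of that slot are empty.
- deck_centre (a point): Centre of the carousel's flat deck, 62 mm above the table, on the spin axis. A black hub knob of radius 14 mm rises 17 mm above the deck. Four more vials stand fast in wells at radius 54 mm (directions 90, 150, 210 and 270 degrees from the carousel's x axis), their tops 42 mm above the deck.
- tipped_vial: The tipped screw-cap glass vial with white cap, 15 mm diameter, 48 mm long, about 12 g, loose. Origin: centre of its bottom end; its z axis runs along the vial to the cap. At first it lies radially, cap outward, half sunk in a 10 mm slot of the carousel: its axis is level and about 5.6 mm above the deck (68 mm above the table).
- vial_mid (a point): Point on the tipped vial's axis 22 mm from its bottom: the place to grip across its 15 mm diameter. When it lies in the tray this point is about 10 mm above the table.
- tray: Loose shallow open steel tray, 100 (its x) x 90 (its y) x 20 mm high, walls and floor 3 mm, 0.4 kg. Origin: centre of its underside, z up.
- rack: Fixed driver rack of bent dark steel, 66 (its x) x 94 (its y, feet included) mm; its top plate, 122 mm above the table, has one 10 mm hole in the middle. Origin: on the table straight under the hole, z up.
- driver: Hex driver, 213 mm long, 80 g, loose. It stands upright in the rack: the round handle (29 mm diameter, 104 mm long, z 122 to 226 mm above the table) rests on the rack's top plate, and the straight shaft (5.6 mm diameter, 108 mm long) hangs down through the hole. Its own +y axis runs from the tip to the handle's end; the tool's centre line lies at x 0, z 14.5 mm in this frame.
- driver_grip (a point): Point on the driver's centre line inside the handle, 172.5 mm from the tip and 40 mm below the handle's end: the place to grip, from above, in any yaw.
- driver_tip (a point): Centre of the end of the driver's shaft.
- reset_mouth (a point): Centre of the mouth of the 13 mm round hole (steel bezel round it) in the top of the control panel, 62 mm above the table. The hole goes straight down; the reset button's top lies 15 mm below the mouth.
- reset (a joint): Travel of the reset button, m: 0 up, 0.006 fully down. It is a 10 mm white plunger in the hole, springing back; it begins to move at about 1.5 N and needs about 4.5 N at the bottom.
- slide_case: Bystander: light grey slide box, 35 x 85 x 34 mm, on the table at the left. Origin: centre of its underside.
- white_rack: Bystander: empty white vial rack, 44 x 100 x 22 mm, on the table at the left. Origin: centre of its underside.
- tape: Bystander: black tape roll, 58 mm diameter, 19 mm high, flat on the table at the right. Origin: centre of its underside.
Not all that is in view belongs to the job. Of the things that look like the driver, the larger one is meant.

How it is judged:
On the way, in this order (a step that is already met when the one before it is completed fails the run):
1. the tipped vial is lifted clear of the carousel (z of vial_mid in the frame of carousel above 0.04 m and contact force between tipped_vial and carousel below 0.02 N and contact force between the fingers and tipped_vial above 0.5 N), for 0.1 s.
2. the vial lies in the tray, let go (x of vial_mid in the frame of tray between -0.05 and 0.05 m and y of vial_mid in the frame of tray between -0.045 and 0.045 m and z of vial_mid in the frame of tray below 0.016 m and contact force between the fingers and tipped_vial below 0.05 N), for 0.2 s.
3. the driver is drawn out of the rack (z of driver_tip in the frame of rack above 0.122 m and contact force between the fingers and driver above 1 N), for 0.1 s.
At the end, for the whole second after the job is handed in: The reset button is held at least 4.5 of its 6 mm down by the driver's shaft through the hole, the fingers still gripping the driver, through the last second; the tipped vial lies still on the floor of the tray (value of joint reset above 0.0045 m and contact force between driver and changer above 2 N and horizontal distance between driver_tip and reset_mouth below 0.0065 m and z of driver_tip in the frame of reset_mouth below -0.017 m and contact force between the fingers and driver above 1 N and x of vial_mid in the frame of tray between -0.05 and 0.05 m and y of vial_mid in the frame of tray between -0.045 and 0.045 m and z of vial_mid in the frame of tray below 0.016 m and angle between tray's own z axis and vertical below 0.1 rad and linear speed of tipped_vial below 0.05 m/s); the arm keeps its last pose, push and grip.
It fails at once if the vial is dropped or thrown (moving faster than 0.8 m/s while not held, the fall from about 3 cm) (linear speed of tipped_vial above 0.8 m/s and contact force between the fingers and tipped_vial below 0.02 N).
It fails at once if the button is forced (more than 40 N) (contact force between driver and changer above 40 N).
It fails at once if a bystander is shifted by more than 3 cm (distance of any of slide_case, white_rack, tape from where it was at the start of the episode above 0.03 m).
It also fails if it takes over 58 s, if anything falls off the work surface, if the arm or the gripper's body presses on something with over 40 N, if the wrist force passes 120 N, or if a joint passes its speed limit or range.

## Working session

There is one attempt and no reset: what is moved stays moved. The work goes in short steps, Python scripts to look and compute and a shell command to move; the robot and the scene stay as the last step left them, time stands still between calls to the robot, and variables do not carry over. Pictures are saved under pics/ and viewed, at most 10 in all, crops included, and the job is handed in when it is done.

```bash
mkdir -p pics; cat > h.py <<'E'
import numpy as np, cv2
from station import *
def snap(n,f=None):
    im,d=get_image(n)
    if f: cv2.imwrite(f,im[:,:,::-1])
    return im,d
def world(n,u,v,z):  # z=depth
    c=camera_model(n);K,R,t=map(np.array,(c["K"],c["R"],c["t"]))
    return R.T@(np.linalg.inv(K)@np.array([u,v,1.])*z-t)
def ray(n,u,v,h): # intersect with height h
    c=camera_model(n);K,R,t=map(np.array,(c["K"],c["R"],c["t"]))
    o=-R.T@t; d=R.T@np.linalg.inv(K)@np.array([u,v,1.]); return o+d*(h-o[2])/d[2]
def cloud(n,d):
    c=camera_model(n);K,R,t=map(np.array,(c["K"],c["R"],c["t"]))
    v,u=np.mgrid[:480,:640]; p=np.stack([u,v,np.ones_like(u)],-1)@np.linalg.inv(K).T*d[...,None]
    return (p-t)@R
def proj(n,X):
    c=camera_model(n); p=np.array(c["K"])@(np.array(c["R"])@np.array(X)+c["t"]); return p[:2]/p[2]
E
python3 - <<'E'
from h import *
np.set_printoptions(precision=3,suppress=True)
s=get_state();print(s["clock"],s["tool_pos"],s["ee_rot"],nose_length)
for n in("side","top"):
    im,d=snap(n,f"pics/{n}0.png"); np.save(f"{n}0.npy",d); c=camera_model(n);print(n,-np.array(c["R"]).T@c["t"])
    P=cloud(n,d)
    for k in("changer","carousel","tipped_vial","tray","rack","driver","reset_mouth","slide_case","white_rack","tape"):
        for r in search_frame(n,k)[:3]:
            e=np.array(r["extent"]);u,v=e[:2].astype(int).clip(0,[639,479]);print(k,round(r["p"],2),e.round(),P[v,u])
E
```

```text
0.0 [ 0.199 -0.619  0.404] [[ 0.952  0.306 -0.001]
 [ 0.306 -0.952  0.002]
 [-0.    -0.002 -1.   ]] 0.1734
side [ 0.232 -1.369  0.687]
changer 0.82 [335. 280.  68.  47.] [ 0.456 -0.24   0.064]
carousel 0.79 [329. 254.  52.  32.] [ 0.464 -0.114  0.08 ]
carousel 0.41 [362. 309.  32.  61.] [ 0.482 -0.409  0.071]
tipped_vial 0.44 [325. 263.  13.  12.] [ 0.44  -0.165  0.076]
tray 0.59 [311. 252.  30.  20.] [ 0.418 -0.06   0.063]
rack 0.67 [361. 308.  28.  62.] [ 0.482 -0.408  0.076]
driver 0.9 [360. 261.  15.  38.] [ 0.484 -0.39   0.185]
driver 0.69 [326. 286.  10.  35.] [ 0.405 -0.388  0.13 ]
reset_mouth 0.71 [298. 217.  25.  13.] [0.428 0.315 0.034]
reset_mouth 0.66 [335. 279.  68.  52.] [ 0.456 -0.24   0.064]
slide_case 0.8 [298. 215.  26.  10.] [0.433 0.325 0.034]
white_rack 0.76 [300. 233.  24.  16.] [0.419 0.196 0.017]
tape 0.96 [386. 368.  23.  27.] [ 0.498 -0.558  0.018]
top [ 0.145 -0.113  1.6  ]
changer 0.58 [331. 236.  85.  58.] [ 0.471 -0.137  0.061]
carousel 0.57 [318. 236.  55.  49.] [ 0.463 -0.101  0.081]
tipped_vial 0.67 [335. 243.  11.  10.] [ 0.449 -0.146  0.071]
tray 0.89 [263. 250.  35.  37.] [0.438 0.06  0.006]
rack 0.64 [414. 231.  42.  38.] [ 0.471 -0.356  0.127]
driver 0.73 [421. 222.  21.  18.] [ 0.48  -0.362  0.198]
driver 0.39 [425. 256.  10.  12.] [ 0.4   -0.377  0.165]
reset_mouth 0.94 [333. 238.  81.  62.] [ 0.466 -0.14   0.058]
reset_mouth 0.27 [334. 245.  15.  11.] [ 0.443 -0.146  0.074]
slide_case 0.76 [167. 251.  25.  34.] [0.422 0.328 0.034]
white_rack 0.92 [213. 254.  41.  23.] [0.418 0.2   0.023]
tape 0.57 [470. 230.  20.  26.] [ 0.511 -0.542 -0.01 ]
```

View pics/side0.png

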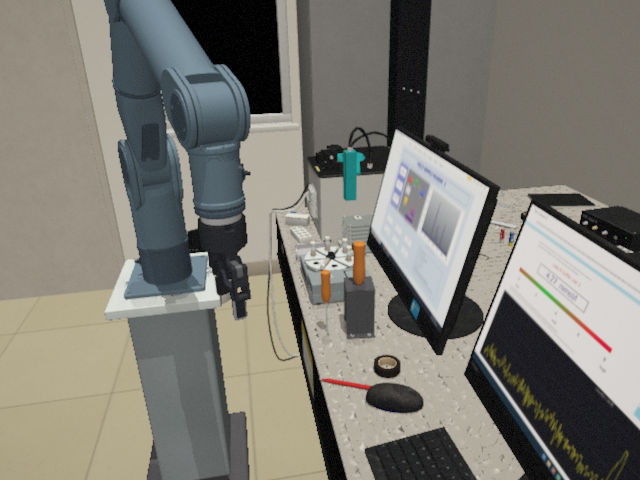

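View pics/top0.png

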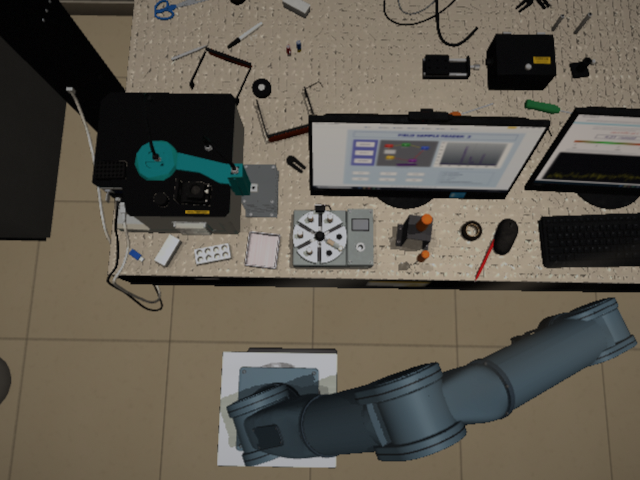

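The side view shows the arm at (200,150), changer at (335,275), rack with the big driver at (360,265) and small driver at (326,285). The top view shows the changer at (333,238) with the hole near (362,246), tray at (263,250), driver at (425,222) and a monitor at rows 115-200 close behind. I'll zoom in on the relevant part.

```bash
python3 - <<'E'
from h import *
np.set_printoptions(precision=4,suppress=True)
a=cv2.imread("pics/top0.png")[195:285,235:445]; b=cv2.imread("pics/side0.png")[230:350,280:400]
a=cv2.resize(a,None,fx=3.8,fy=3.8,interpolation=cv2.INTER_CUBIC)
cv2.imwrite("pics/c0.png",a)
b=cv2.resize(b,None,fx=5,fy=5,interpolation=cv2.INTER_CUBIC); cv2.imwrite("pics/c1.png",b)
D=np.load("top0.npy");P=cloud("top",D)
# tall obstacle cells
for z0 in(0.1,.25,.4):
    m=(P[...,2]>z0)&(P[...,0]>.35)&(D>0)&(P[...,0]<.9)
    for y in np.arange(-.8,.5,.1):
        k=m&(abs(P[...,1]-y)<.05)
        if k.any(): print(z0,round(y,1),P[k][:,0].min(),P[k][:,2].max())
def fit(m,nm):
    q=P[m][:,:2].astype(np.float32)
    print(nm,len(q),P[m][:,2].mean(),cv2.minAreaRect(q))
X,Y,Z=P[...,0],P[...,1],P[...,2]
fit((abs(Z-.062)<.006)&(abs(X-.466)<.11)&(abs(Y+.14)<.15),"changer")
u=np.mgrid[:480,:640]
fit((Z>.21)&(Z<.24)&(abs(X-.48)<.05)&(abs(Y+.37)<.05),"handle")
fit((abs(Z-.122)<.008)&(abs(X-.47)<.07)&(abs(Y+.36)<.07),"rackplate")
fit((Z>.012)&(Z<.03)&(abs(X-.43)<.08)&(abs(Y-.06)<.08),"tray")
E
```

```text
0.1 -0.8 0.6038833785504456 0.4191999172940249
0.1 -0.7 0.6078105992494554 0.42144732363373666
0.1 -0.6 0.579508399071215 0.4255772515866102
0.1 -0.5 0.5796238545228141 0.4265646920614205
0.1 -0.4 0.39397336878705114 0.44748385304371224
0.1 -0.3 0.45290916758871314 0.4458820436812039
0.1 -0.2 0.5801436596919004 0.4261529808507948
0.1 -0.1 0.41588849945294964 0.4251643847404017
0.1 -0.0 0.4630111845419186 0.1097045356393458
0.1 0.1 0.4777284680968612 0.38329044916979277
0.1 0.2 0.4623918429973559 0.37659668627417053
0.1 0.3 0.46321759607280494 0.32672214802802707
0.1 0.4 0.47578993777182954 0.25973583857697585
0.25 -0.8 0.6390799416892342 0.4191999172940249
0.25 -0.7 0.6441678327474593 0.42144732363373666
0.25 -0.6 0.6141089748835252 0.4255772515866102
0.25 -0.5 0.6138010997677342 0.4265646920614205
0.25 -0.4 0.6146107947633577 0.44748385304371224
0.25 -0.3 0.6141855598072634 0.4458820436812039
0.25 -0.2 0.6149707972934821 0.4261529808507948
0.25 -0.1 0.6142557649717801 0.4251643847404017
0.25 0.1 0.5508695065021209 0.38329044916979277
0.25 0.2 0.5043390590752274 0.37659668627417053
0
[... 326 characters left out ...]
71224
0.4 -0.3 0.6498594218539149 0.4458820436812039
0.4 -0.2 0.6502620446134949 0.4261529808507948
0.4 -0.1 0.6525581802310146 0.4251643847404017
changer 2890 0.06158073558312905 ((0.4712751507759094, -0.14087820053100586), (0.22514304518699646, 0.1623702049255371), 88.73926544189453)
handle 108 0.22275979445187472 ((0.4833742380142212, -0.3731803596019745), (0.025874650105834007, 0.02667340822517872), 13.755013465881348)
rackplate 421 0.12128710933287432 ((0.4596160054206848, -0.37019068002700806), (0.06529786437749863, 0.11682838946580887), 82.08069610595703)
tray 187 0.0184683404385658 ((0.4463573694229126, 0.066996268928051), (0.14684198796749115, 0.12267609685659409), 86.0038833618164)
```

View pics/c0.png

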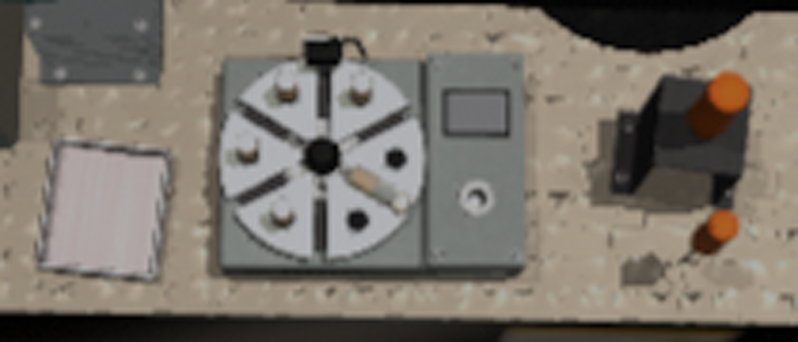

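View pics/c1.png

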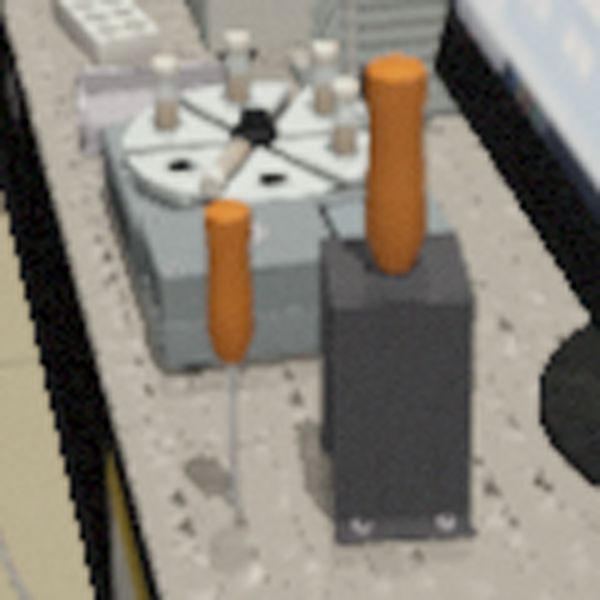

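The crop shows the hub at (322,157), vial from about (350,178) to cap end (408,206), reset hole at (477,198), handle end at (731,94), and tray corners (58,142), (172,155), (157,278), (40,268). The side crop agrees: the big driver is in the rack, and the small one stands nearer the robot.

```bash
cat > m.py <<'E'
from h import *
np.set_printoptions(precision=4,suppress=True)
f=lambda c:((c[0]+.5)/3.8-.5+235,(c[1]+.5)/3.8-.5+195)
g=lambda c:((c[0]+.5)/5-.5+280,(c[1]+.5)/5-.5+230)
from scipy.optimize import least_squares
def tri(ct,cs):
    r=least_squares(lambda X:np.r_[proj("top",X)-f(ct),proj("side",X)-g(cs)],[.45,-.2,.1]); return r.x,abs(r.fun).max()
hub=ray("top",*f((322,157)),.079);hole=ray("top",*f((477,198)),.062)
v1=ray("top",*f((352,178)),.070);v2=ray("top",*f((405,205)),.070);han=ray("top",*f((731,94)),.226)
tr=np.array([ray("top",*f(c),.02) for c in((58,142),(172,155),(157,278),(40,268))])
print("hub",hub,"hole",hole,"v",v1,v2,"handle",han);print("tray",tr,tr.mean(0))
print("tri handle",tri((731,94),(397,70)))
print("tri cap",tri((403,203),(215,180)),"tri hub",tri((322,157),(255,126)))
D=np.load("side0.npy");P=cloud("side",D)
X,Y,Z=P[...,0],P[...,1],P[...,2]
k=(Z>.14)&(Z<.24)&(abs(X-.48)<.03)&(abs(Y+.37)<.04);print("side handle",k.sum(),P[k].mean(0),P[k].max(0),P[k].min(0))
k=(Z>.065)&(Z<.09)&(abs(X-.44)<.04)&(abs(Y+.155)<.03);print("side vial",P[k].mean(0),P[k].max(0))
D=np.load("top0.npy");P=cloud("top",D);Z=P[...,2]
k=(Z>.068)&(Z<.09)&(abs(P[...,0]-.445)<.03)&(abs(P[...,1]+.15)<.03);q=P[k];print("top vial",q.mean(0),q.max(0),q.min(0),cv2.fitLine(q[:,:2].astype(np.float32),cv2.DIST_HUBER,0,.01,.01).ravel())
for n,X in(("top",hole),("side",hole)):print(n,proj(n,X))
E
python3 m.py
```

```text
hub [ 0.4637 -0.105   0.079 ] hole [ 0.4385 -0.2188  0.062 ] v [ 0.4503 -0.1271  0.07  ] [ 0.4309 -0.1659  0.07  ] handle [ 0.4801 -0.3751  0.226 ]
tray [[0.4842 0.0952 0.02  ]
 [0.4756 0.0086 0.02  ]
 [0.3817 0.0168 0.02  ]
 [0.3877 0.1044 0.02  ]] [0.4323 0.0562 0.02  ]
tri handle (array([ 0.4833, -0.3763,  0.222 ]), np.float64(0.8630904717435044))
tri cap (array([ 0.4346, -0.1647,  0.0678]), np.float64(0.648422235569285)) tri hub (array([ 0.4681, -0.1051,  0.0689]), np.float64(0.8227360022179937))
side handle 450 [ 0.4831 -0.385   0.1869] [ 0.4987 -0.3668  0.2295] [ 0.4706 -0.3954  0.1401]
side vial [ 0.4452 -0.1549  0.0709] [ 0.4701 -0.1273  0.0771]
top vial [ 0.4437 -0.1456  0.0722] [ 0.4717 -0.1213  0.0838] [ 0.4178 -0.1763  0.068 ] [ 0.5124  0.8587  0.4437 -0.1456]
top [360.1579 246.7368]
side [327.1314 276.5838]
```

```bash
python3 -m creep '{"linear":[[31,-31,0],[31,-31,0],[31,-31,0],[31,-31,0],[31,-31,0],[31,-31,0],[31,-31,0],[31,-31,0],[31,-31,0],[31,-31,0],[31,-31,0],[31,-31,0]],"dr":[[0,0,0],[0,0,0],[0,0,0],[0,0,0],[0,0,0],[0,0,0],[0,0,0],[0,0,0],[0,0,0],[0,0,0],[0,0,0],[0,0,0]],"gripper":[-0.3,-0.3,-0.3,-0.3,-0.3,-0.3,-0.3,-0.3,-0.3,-0.3,-0.3,-0.3]}' 30
python3 -m creep '{"linear":[[0,0,10],[0,0,20],[0,0,20],[0,0,20],[0,0,20],[0,0,0]],"dr":[[0,0,-8],[0,0,-8],[0,0,-8],[0,0,-8],[0,0,-8],[0,0,-3.2]],"gripper":[-0.3,-0.3,-0.3,-0.3,-0.3,-0.3]}'
python3 - <<'E'
from h import *
s=get_state();print(s["tool_pos"],s["ee_rot"],s["grip_width"],nose_length)
T=np.array([.442,-.1455,.27]);print((np.array(s["ee_rot"]).T@(T-s["tool_pos"]))*1000)
E
```

```text
clock: 2.3
tool_pos: [0.4397, -0.1493, 0.405]
ee_rot: [[0.952, 0.306, 0.001], [0.306, -0.952, -0.0], [0.001, 0.001, -1.0]]
ft_force: [0.1, -1.4, 0.1]
grip_width: 0.347
grasp_force: 0.0
clock: 2.9
tool_pos: [0.4382, -0.1507, 0.3126]
ee_rot: [[0.481, 0.877, -0.004], [0.877, -0.481, 0.001], [-0.001, -0.004, -1.0]]
ft_force: [-0.3, 0.2, -0.3]
grip_width: 0.35
grasp_force: 0.0
[ 0.43817909 -0.15074424  0.31257165] [[ 4.80588731e-01  8.76937830e-01 -3.80964639e-03]
 [ 8.76945943e-01 -4.80586748e-01  1.47979772e-03]
 [-5.33174967e-04 -4.05202805e-03 -9.99991648e-01]] 0.34976085361393877 0.1734
[ 6.45790352  1.00289306 42.56449559]
```

```bash
python3 -m creep '{"linear":[[3,0.5,20],[3,0.5,20],[0,0,15],[0,0,0],[0,0,0]],"dr":[[0,0,0],[0,0,0],[0,0,0],[0,0,0],[0,0,0]],"gripper":[-0.3,-0.3,-0.3,-0.3,-0.3]}'
python3 - <<'E'
from h import *
a,_=snap("top");b,_=snap("side")
a=cv2.resize(a[200:280,290:370],(400,400),interpolation=2);b=cv2.resize(b[230:310,285:365],(400,400),interpolation=2)
cv2.imwrite("pics/c2.png",np.hstack([a,b])[:,:,::-1])
p=np.array(get_state()["tool_pos"])-[0,0,.1734]; print(p,proj("side",p),(proj("side",p)-[285,230])*5+[400,0])
E
```

```text
clock: 3.4
tool_pos: [0.4431, -0.1462, 0.26]
ee_rot: [[0.485, 0.875, -0.0], [0.875, -0.485, -0.0], [-0.0, -0.0, -1.0]]
ft_force: [-0.7, 0.3, 0.3]
grip_width: 0.349
grasp_force: 0.0
[ 0.44338986 -0.14631293  0.08712955] [323.73846803 256.25219367] [593.69234014 131.26096833]
```

View pics/c2.png

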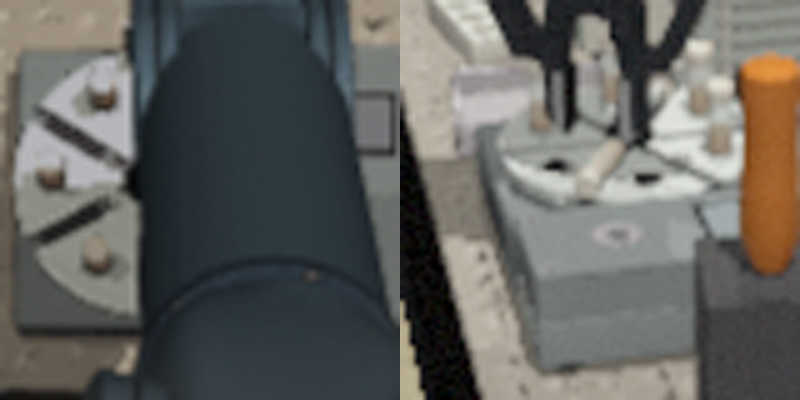

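The side crop shows the fingertips at (562,125) and (627,138), straddling the vial (585,188)-(618,150), where the calibration predicts. I'll go down.

```bash
python3 -m creep '{"linear":[[0,0,6],[0,0,6],[0,0,4],[0,0,2],[0,0,2],[0,0,0]],"dr":[[0,0,0],[0,0,0],[0,0,0],[0,0,0],[0,0,0],[0,0,0]],"gripper":[-0.4,-0.4,-0.4,-0.4,-0.4,-0.4]}'
python3 -m creep '{"linear":[[0,0,1],[0,0,1],[0,0,0]],"dr":[[0,0,0],[0,0,0],[0,0,0]],"gripper":[-0.4,-0.4,-0.4]}'
```

```text
clock: 4.1
tool_pos: [0.4429, -0.1461, 0.2394]
ee_rot: [[0.485, 0.875, -0.0], [0.875, -0.485, 0.0], [-0.0, -0.0, -1.0]]
ft_force: [0.2, -0.6, 0.3]
grip_width: 0.301
grasp_force: 0.0
clock: 4.4
tool_pos: [0.4429, -0.1461, 0.2377]
ee_rot: [[0.485, 0.875, -0.0], [0.875, -0.485, -0.0], [-0.0, -0.0, -1.0]]
ft_force: [-0.7, -0.7, 0.0]
grip_width: 0.294
grasp_force: 0.0
```

```bash
python3 -m creep '{"linear":[[0,0,0],[0,0,0],[0,0,0],[0,0,0],[0,0,0],[0,0,0]],"dr":[[0,0,0],[0,0,0],[0,0,0],[0,0,0],[0,0,0],[0,0,0]],"gripper":[-0.7,-1,-1,-1,-1,-1]}' 30
```

```text
clock: 5.0
tool_pos: [0.4433, -0.1463, 0.2379]
ee_rot: [[0.485, 0.875, 0.001], [0.875, -0.485, -0.0], [0.0, 0.001, -1.0]]
ft_force: [1.5, -1.3, 3.3]
grip_width: 0.161
grasp_force: 29.1
```

```bash
python3 -m creep '{"linear":[[0,0,-4],[0,0,-8],[0,0,-15],[0,0,-20],[0,0,-20],[0,0,-15],[0,0,-8],[0,0,0],[0,0,0]],"dr":[[0,0,0],[0,0,0],[0,0,0],[0,0,0],[0,0,0],[0,0,0],[0,0,0],[0,0,0],[0,0,0]],"gripper":[-1,-1,-1,-1,-1,-1,-1,-1,-1]}'
python3 - <<'E'
from h import *
b,_=snap("side")
b=cv2.resize(b[210:310,285:385],(500,500),interpolation=2);cv2.imwrite("pics/c3.png",b[:,:,::-1])
s=get_state();print(s["tool_pos"],s["grip_width"],s["grasp_force"])
T=np.array([.428,.052,.30]);print((np.array(s["ee_rot"]).T@(T-s["tool_pos"]))*1000)
E
```

```text
clock: 5.9
tool_pos: [0.4426, -0.1461, 0.3273]
ee_rot: [[0.485, 0.875, -0.001], [0.875, -0.485, 0.0], [-0.0, -0.001, -1.0]]
ft_force: [0.3, 0.4, -0.0]
grip_width: 0.155
grasp_force: 28.9
[ 0.44253019 -0.14602621  0.32700638] 0.15687565625611366 28.923262059688568
[ 166.19136861 -108.62915948   27.11062021]
```

View pics/c3.png

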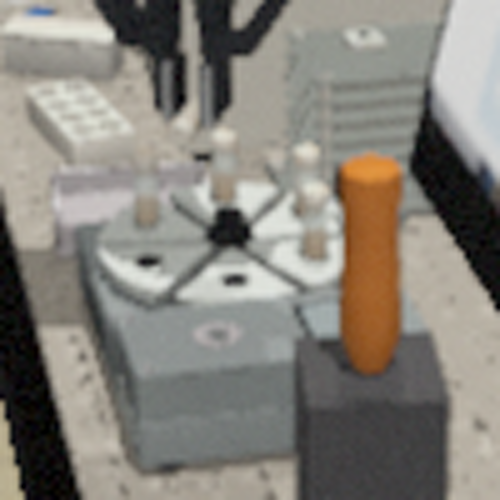

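```bash
python3 -m creep '{"linear":[[14,-9,0],[28,-18,0],[28,-18,0],[28,-18,0],[28,-18,0],[28,-18,0],[14,-9,0],[0,0,20],[0,0,20],[0,0,20],[0,0,10],[0,0,0]],"dr":[[0,0,0],[0,0,0],[0,0,0],[0,0,0],[0,0,0],[0,0,0],[0,0,0],[0,0,0],[0,0,0],[0,0,0],[0,0,0],[0,0,0]],"gripper":[-1,-1,-1,-1,-1,-1,-1,-1,-1,-1,-1,-1]}'
python3 - <<'E'
from h import *
b,_=snap("side")
b=cv2.resize(b[200:280,270:350],(500,500),interpolation=2);cv2.imwrite("pics/c4.png",b[:,:,::-1])
E
```

```text
clock: 7.15
tool_pos: [0.4291, 0.0531, 0.2563]
ee_rot: [[0.484, 0.875, -0.004], [0.875, -0.484, -0.0], [-0.002, -0.003, -1.0]]
ft_force: [1.6, 0.0, -0.4]
grip_width: 0.158
grasp_force: 28.9
```

View pics/c4.png

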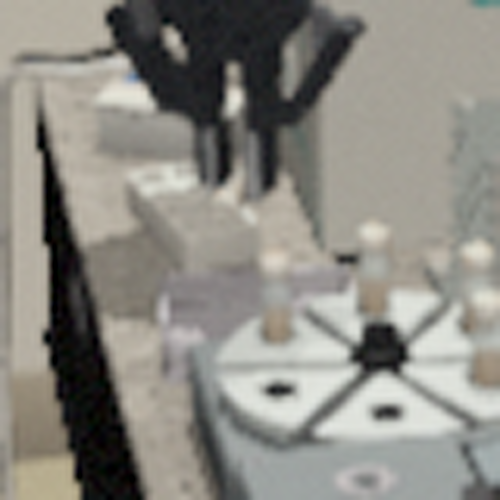

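The vial is still held, at about (230,185), level enough, over the tray (245,305). I'll lower it.

```bash
python3 -m creep '{"linear":[[0,0,15],[0,0,20],[0,0,15],[0,0,10],[0,0,5],[0,0,3],[0,0,2],[0,0,0],[0,0,0]],"dr":[[0,0,0],[0,0,0],[0,0,0],[0,0,0],[0,0,0],[0,0,0],[0,0,0],[0,0,0],[0,0,0]],"gripper":[-1,-1,-1,-1,-1,-1,-1,-1,-1]}'
python3 -m creep '{"linear":[[0,0,1.5],[0,0,1.5],[0,0,0]],"dr":[[0,0,0],[0,0,0],[0,0,0]],"gripper":[-1,-1,-1]}'
```

```text
clock: 8.1
tool_pos: [0.4301, 0.0532, 0.188]
ee_rot: [[0.485, 0.875, 0.001], [0.875, -0.485, 0.0], [0.0, 0.0, -1.0]]
ft_force: [0.5, 0.1, 0.1]
grip_width: 0.16
grasp_force: 28.9
clock: 8.4
tool_pos: [0.4299, 0.0531, 0.1846]
ee_rot: [[0.485, 0.875, -0.0], [0.875, -0.485, -0.0], [-0.0, -0.0, -1.0]]
ft_force: [-0.3, 0.5, -0.6]
grip_width: 0.157
grasp_force: 28.9
```

```bash
python3 -m creep '{"linear":[[0,0,1],[0,0,1],[0,0,1],[0,0,0],[0,0,0]],"dr":[[0,0,0],[0,0,0],[0,0,0],[0,0,0],[0,0,0]],"gripper":[-1,-1,-1,-1,-1]}'
```

```text
clock: 8.9
tool_pos: [0.4299, 0.0532, 0.1817]
ee_rot: [[0.485, 0.875, -0.0], [0.875, -0.485, 0.0], [-0.0, -0.0, -1.0]]
ft_force: [-0.1, -0.2, 0.5]
grip_width: 0.16
grasp_force: 28.9
```

```bash
python3 -m creep '{"linear":[[0,0,1],[0,0,0]],"dr":[[0,0,0],[0,0,0]],"gripper":[-1,-1]}'
python3 -m creep '{"linear":[[0,0,0],[0,0,0],[0,0,0],[0,0,0],[0,0,0],[0,0,0]],"dr":[[0,0,0],[0,0,0],[0,0,0],[0,0,0],[0,0,0],[0,0,0]],"gripper":[-0.65,-0.6,-0.5,-0.4,-0.3,-0.3]}'
python3 -m creep '{"linear":[[0,0,-5],[0,0,-15],[0,0,-30],[0,0,-40],[0,0,-40],[0,0,-40],[0,0,-40],[0,0,-20]],"dr":[[0,0,0],[0,0,0],[0,0,0],[0,0,0],[0,0,0],[0,0,0],[0,0,0],[0,0,0]],"gripper":[-0.3,-0.3,-0.3,-0.3,-0.2,0.2,0.4,0.4]}'
python3 - <<'E'
from h import *
s=get_state();print(s["tool_pos"])
T=np.array([.4825,-.3765,.42]);print((np.array(s["ee_rot"]).T@(T-s["tool_pos"]))*1000)
E
```

```text
clock: 9.1
tool_pos: [0.4299, 0.0533, 0.1813]
ee_rot: [[0.484, 0.875, 0.0], [0.875, -0.484, -0.001], [-0.0, 0.0, -1.0]]
ft_force: [-2.1, -0.8, 14.0]
grip_width: 0.157
grasp_force: 30.2
clock: 9.7
tool_pos: [0.4299, 0.0531, 0.1806]
ee_rot: [[0.485, 0.875, -0.0], [0.875, -0.485, -0.0], [-0.0, -0.0, -1.0]]
ft_force: [1.0, -0.5, 0.2]
grip_width: 0.35
grasp_force: 0.0
clock: 10.5
tool_pos: [0.4302, 0.0535, 0.4142]
ee_rot: [[0.485, 0.875, 0.005], [0.875, -0.485, 0.0], [0.002, 0.004, -1.0]]
ft_force: [0.8, -0.0, -0.6]
grip_width: 0.695
grasp_force: 0.0
[0.43022473 0.05346576 0.41420803]
[-350.77593226  254.08985631   -5.6029603 ]
```

```bash
python3 -m creep '{"linear":[[-17,12,-2],[-35,25.4,-2],[-35,25.4,-2],[-35,25.4,0],[-35,25.4,0],[-35,25.4,0],[-35,25.4,0],[-35,25.4,0],[-35,25.4,0],[-35,25.4,0],[-18,13,0],[0,0,0]],"dr":[[0,0,0],[0,0,0],[0,0,0],[0,0,0],[0,0,0],[0,0,0],[0,0,0],[0,0,0],[0,0,0],[0,0,0],[0,0,0],[0,0,0]],"gripper":[0.4,0.4,0.4,0.4,0.4,0.4,0.4,0.4,0.4,0.4,0.4,0.4]}'
python3 -m creep '{"linear":[[0,0,0],[0,0,0],[0,0,0],[0,0,0],[0,0,0],[0,0,0],[0,0,0],[0,0,0]],"dr":[[0,0,8],[0,0,8],[0,0,8],[0,0,8],[0,0,8],[0,0,8],[0,0,0],[0,0,0]],"gripper":[0.4,0.4,0.4,0.4,0.4,0.4,0.4,0.4]}'
python3 - <<'E'
from h import *
np.set_printoptions(precision=4,suppress=True)
a,d=snap("top");b,e=snap("side")
a=cv2.resize(a[195:285,235:375],(700,450),interpolation=2);cv2.imwrite("pics/c5.png",a[:,:,::-1])
P=cloud("side",e);X,Y,Z=P.transpose(2,0,1)
for z0,z1 in((.14,.18),(.18,.22)):
    k=(Z>z0)&(Z<z1)&(abs(X-.48)<.025)&(abs(Y+.38)<.03);q=P[k]
    print(k.sum(),q[:,0].min(),q[:,0].max(),q[:,1].min(),np.median(q,0))
k=(Z>.05)&(abs(X-.40)<.03)&(abs(Y+.385)<.03);print("small",P[k].max(0))
s=get_state();print(s["tool_pos"],s["ee_rot"])
T=np.array([.4825,-.3765,.341]);print((np.array(s["ee_rot"]).T@(T-s["tool_pos"]))*1000)
E
```

```text
clock: 11.7
tool_pos: [0.4809, -0.3797, 0.4164]
ee_rot: [[0.489, 0.872, -0.001], [0.872, -0.489, -0.001], [-0.001, 0.0, -1.0]]
ft_force: [0.6, 0.6, 0.8]
grip_width: 0.701
grasp_force: 0.0
clock: 12.5
tool_pos: [0.4822, -0.375, 0.4168]
ee_rot: [[0.973, 0.23, -0.0], [0.23, -0.973, 0.001], [0.0, -0.001, -1.0]]
ft_force: [0.4, 0.6, 0.0]
grip_width: 0.706
grasp_force: 0.0
198 0.4706945830864611 0.4992680301994687 -0.39380957699050345 [ 0.4821 -0.3866  0.1602]
186 0.47083294406856163 0.4977807272235892 -0.3950578361456828 [ 0.4821 -0.3863  0.2012]
small [ 0.43  -0.355  0.666]
[ 0.4821 -0.3754  0.4168] [[ 0.9736  0.2282  0.    ]
 [ 0.2282 -0.9736  0.0004]
 [ 0.0001 -0.0004 -1.    ]]
[ 0.1222  1.137  75.7722]
```

View pics/c5.png

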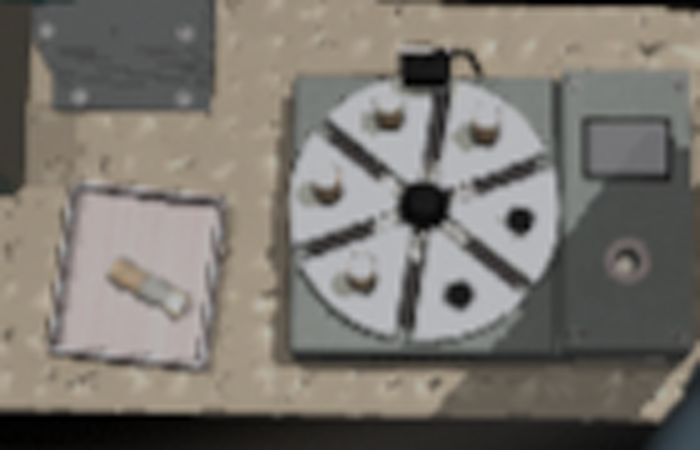

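The vial lies in the tray at (150,287), and the hole is at (627,259), consistent with the earlier measurement. Next is gripping the driver.

```bash
python3 -m creep '{"linear":[[0,2,8],[0,0,10],[0,0,15],[0,0,15],[0,0,15],[0,0,10],[0,0,3],[0,0,0]],"dr":[[0,0,0],[0,0,0],[0,0,0],[0,0,0],[0,0,0],[0,0,0],[0,0,0],[0,0,0]],"gripper":[0.4,0.4,0.4,0.4,0.4,0.4,0.4,0.4]}'
python3 -m creep '{"linear":[[0,0,0],[0,0,0],[0,0,0],[0,0,0],[0,0,0],[0,0,0],[0,0,0],[0,0,0]],"dr":[[0,0,0],[0,0,0],[0,0,0],[0,0,0],[0,0,0],[0,0,0],[0,0,0],[0,0,0]],"gripper":[0,-0.3,-0.6,-1,-1,-1,-1,-1]}' 80
```

```text
clock: 13.4
tool_pos: [0.4825, -0.3778, 0.3401]
ee_rot: [[0.974, 0.225, -0.001], [0.225, -0.974, 0.0], [-0.001, -0.001, -1.0]]
ft_force: [-0.0, -0.3, -0.1]
grip_width: 0.701
grasp_force: 0.0
clock: 14.2
tool_pos: [0.4828, -0.378, 0.3414]
ee_rot: [[0.974, 0.225, 0.001], [0.225, -0.974, -0.001], [0.001, 0.001, -1.0]]
ft_force: [-0.7, 0.8, 6.3]
grip_width: 0.321
grasp_force: 78.4
```

```bash
python3 -m creep '{"linear":[[0,0,-5],[0,0,-10],[0,0,-15],[0,0,-20],[0,0,-20],[0,0,-20],[0,0,-20],[0,0,-15],[0,0,-5],[0,0,0],[0,0,0]],"dr":[[0,0,0],[0,0,0],[0,0,0],[0,0,0],[0,0,0],[0,0,0],[0,0,0],[0,0,0],[0,0,0],[0,0,0],[0,0,0]],"gripper":[-1,-1,-1,-1,-1,-1,-1,-1,-1,-1,-1]}'
python3 - <<'E'
from h import *
s=get_state();print(s["tool_pos"])
T=np.array([.4385,-.2188,.471]);print((np.array(s["ee_rot"]).T@(T-s["tool_pos"]))*1000)
E
```

```text
clock: 15.3
tool_pos: [0.4823, -0.3777, 0.4701]
ee_rot: [[0.974, 0.225, -0.001], [0.225, -0.974, 0.001], [-0.001, -0.001, -1.0]]
ft_force: [0.4, 0.0, -1.1]
grip_width: 0.315
grasp_force: 78.7
[ 0.48234161 -0.37770067  0.47014745]
[  -6.94124682 -164.69219022   -0.73390923]
```

```bash
python3 -m creep '{"linear":[[0,-10,0],[-1,-25,0],[-1,-30,0],[-1,-30,0],[-1,-30,0],[-1,-25,0],[-1,-10,0],[-1,-5,0],[0,0,20],[0,0,20],[0,0,10],[0,0,0]],"dr":[[0,0,0],[0,0,0],[0,0,0],[0,0,0],[0,0,0],[0,0,0],[0,0,0],[0,0,0],[0,0,0],[0,0,0],[0,0,0],[0,0,0]],"gripper":[-1,-1,-1,-1,-1,-1,-1,-1,-1,-1,-1,-1]}'
python3 - <<'E'
from h import *
np.set_printoptions(precision=4,suppress=True)
b,e=snap("side")
c=cv2.resize(b[190:310,280:400],(600,600),interpolation=2);cv2.imwrite("pics/c6.png",c[:,:,::-1])
s=get_state();p=s["tool_pos"];R=np.array(s["ee_rot"]);print(p,R[:,2])
tip=p+R[:,2]*(.155+.1725);gp=p+R[:,2]*.155
for X in(tip,gp,[.4385,-.2188,.062]):print(X,(proj("side",X)+.5-[280,190])*5-.5)
P=cloud("side",e);X,Y,Z=P.transpose(2,0,1)
sat=(b[...,0].astype(int)-b[...,2]>70)
for z0 in(.2,.215,.23,.245,.26):
    k=sat&(abs(Z-z0)<.008)&(abs(Y+.23)<.05)&(abs(X-.44)<.05);q=P[k]
    if len(q):print(z0,len(q),(q[:,0].min()+q[:,0].max())/2,q[:,1].min()+.0145)
E
```

```text
clock: 16.5
tool_pos: [0.4381, -0.2192, 0.4193]
ee_rot: [[0.975, 0.224, -0.003], [0.224, -0.975, 0.001], [-0.003, -0.002, -1.0]]
ft_force: [0.0, 0.1, -0.1]
grip_width: 0.319
grasp_force: 78.8
[ 0.4386 -0.2192  0.4204] [-0.0011  0.0003 -1.    ]
[ 0.4382 -0.2191  0.0929] [235.9162 383.2307]
[ 0.4384 -0.2192  0.2654] [228.7083  73.4037]
[0.4385, -0.2188, 0.062] [237.6096 434.9083]
0.2 9 0.43908565333849264 -0.2143200553865928
0.215 44 0.43744593696586964 -0.2202401143667991
0.23 62 0.4382898503443411 -0.22210625314807222
0.245 35 0.43829026813660016 -0.22210625314807222
0.26 16 0.42931056928620104 -0.215211532628813
```

View pics/c6.png

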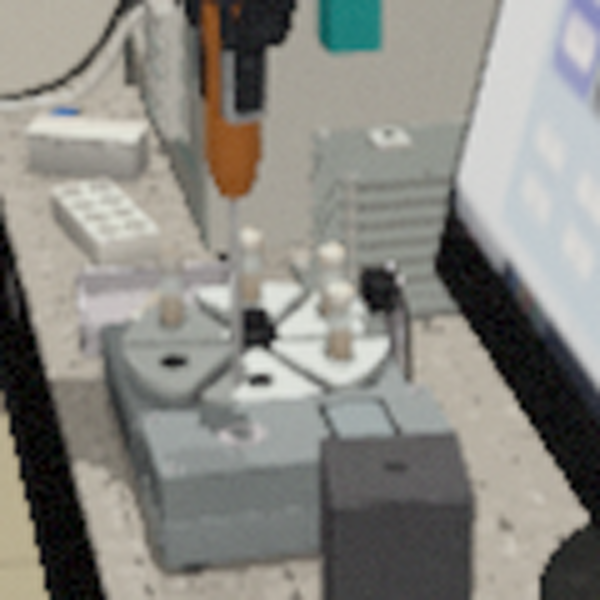

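The shaft tip is at about (239,382) and the bezel at (243,432) in the side crop. I'll check the offset numerically before inserting.

```bash
python3 - <<'E'
from h import *
np.set_printoptions(precision=4,suppress=True)
b=cv2.imread("pics/side0.png");t=cv2.imread("pics/top0.png")
h=np.array([.4385,-.2188,.062])
for n,im in(("top",t),("side",b)):
    u,v=proj(n,h).round().astype(int)
    w=im[v-6:v+7,u-7:u+8].astype(int); print(n,u,v); print(w[...,2] if n=="side" else w.mean(2).astype(int))
b,e=get_image("side");s=get_state()
print(np.array(b[255:285,318:338].astype(int).mean(2),int))
E
```

```text
top 360 247
[[121 120 118 119 121 118 118 119 120 118 118 117 118 119 118]
 [121 120 119 119 121 131 134 140 139 130 121 117 119 119 119]
 [119 126 123 119 137 157 162 166 164 159 142 125 119 119 118]
 [121 125 122 131 157 164 149 133 137 163 155 128 120 119 118]
 [121 121 113 146 169 135  84  61  64 125 156 142 123 118 118]
 [121 121 105 151 167 113 115 101  54  78 152 149 123 117 118]
 [120 120 119 156 160 148 168 160 103  67 147 156 128 117 118]
 [119 118 123 152 164 173 177 177 122 107 159 156 127 117 118]
 [118 117 117 132 163 174 175 168 148 156 163 139 120 117 118]
 [117 118 118 120 126 149 169 168 162 157 141 124 118 118 118]
 [118 119 119 118 107 122 143 150 140 131 123 119 118 119 119]
 [118 119 119 118 119 121 120 123 121 120 120 120 119 119 119]
 [118 118 118 118 120 121 122 120 119 119 121 121 120 120 121]]
side 327 277
[[147 174 202 217 219 219 219 218 213 192 161 159 157 160 162]
 [171 200 218 221 223 223 224 222 215 189 155 157 159 159 159]
 [160 172 195 209 217 217 212 208 194 163 148 157 160 157 160]
 [150 138 156 181 193 190 184 177 166 151 159 173 162 158 159]
 [1
[... 2415 characters left out ...]
 159 161
  163 160]
 [162 162 161 160 153 159 186 188 169 145 128 136 162 187 175 165 162 161
  160 160]
 [160 160 160 159 159 161 167 176 175 162 155 155 164 173 162 158 160 159
  160 159]
 [151 151 153 152 153 154 154 156 154 149 155 158 159 158 159 159 161 161
  157 161]
 [145 144 145 146 144 145 148 154 154 141 148 158 158 159 161 160 161 161
  162 158]
 [146 146 144 145 144 145 144 145 148 146 145 153 160 161 158 161 162 158
  160 161]
 [145 143 145 145 140 141 141 145 145 143 144 150 151 155 150 151 151 149
  148 143]
 [144 143 144 144 144 142 140 138 136 137 137 126 127 125 129 128 119 124
  126 123]
 [140 137 131 128 126 127 123 122 120 122 120 113 109 110 110 110 106 109
  114 113]]
```

```bash
python3 -m creep '{"linear":[[1.3,0,5],[0,0,10],[0,0,10],[0,0,8],[0,0,4],[0,0,2],[0,0,0],[0,0,0]],"dr":[[0,0,0],[0,0,0],[0,0,0],[0,0,0],[0,0,0],[0,0,0],[0,0,0],[0,0,0]],"gripper":[-1,-1,-1,-1,-1,-1,-1,-1]}'
python3 - <<'E'
from h import *
b,e=snap("side")
c=cv2.resize(b[220:300,290:370],(600,600),interpolation=2);cv2.imwrite("pics/c7.png",c[:,:,::-1])
z=[get_state()["tool_pos"][2]];f=[get_state()["ft_force"]]
for _ in range(5): get_image("side");s=get_state();z.append(s["tool_pos"][2]);f.append(s["ft_force"])
print(np.mean(z),np.mean(f,0))
E
```

```text
clock: 17.4
tool_pos: [0.44, -0.2184, 0.3819]
ee_rot: [[0.974, 0.225, 0.0], [0.225, -0.974, -0.0], [0.0, 0.0, -1.0]]
ft_force: [0.2, 0.1, -0.5]
grip_width: 0.319
grasp_force: 78.8
0.3819509209541904 [ 0.40162411 -0.4825137  -0.6381278 ]
```

View pics/c7.png

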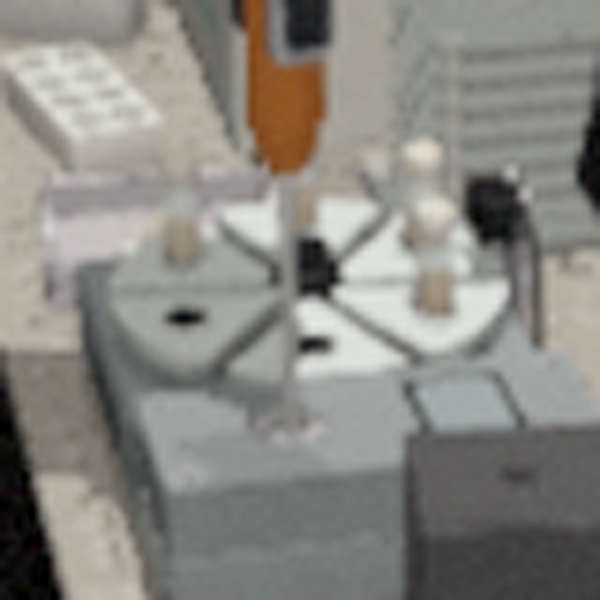

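The shaft enters the bezel at (290,425) without any contact force. Now pressing.

```bash
python3 -m creep '{"linear":[[0,0,3],[0,0,3],[0,0,1],[0,0,0],[0,0,0]],"dr":[[0,0,0],[0,0,0],[0,0,0],[0,0,0],[0,0,0]],"gripper":[-1,-1,-1,-1,-1]}'
python3 -m creep '{"linear":[[0,0,1],[0,0,1],[0,0,1],[0,0,0],[0,0,0]],"dr":[[0,0,0],[0,0,0],[0,0,0],[0,0,0],[0,0,0]],"gripper":[-1,-1,-1,-1,-1]}'
python3 -m creep '{"linear":[[0,0,1],[0,0,1],[0,0,0],[0,0,0]],"dr":[[0,0,0],[0,0,0],[0,0,0],[0,0,0]],"gripper":[-1,-1,-1,-1]}'
```

```text
clock: 18.2
tool_pos: [0.4399, -0.2184, 0.3748]
ee_rot: [[0.974, 0.225, 0.0], [0.225, -0.974, 0.0], [0.0, 0.0, -1.0]]
ft_force: [0.0, -0.0, 0.3]
grip_width: 0.321
grasp_force: 78.6
clock: 18.7
tool_pos: [0.4399, -0.2183, 0.3718]
ee_rot: [[0.974, 0.225, 0.0], [0.225, -0.974, -0.0], [0.0, 0.0, -1.0]]
ft_force: [0.1, 1.0, 2.1]
grip_width: 0.321
grasp_force: 78.6
clock: 19.1
tool_pos: [0.4399, -0.2184, 0.3697]
ee_rot: [[0.974, 0.225, 0.0], [0.225, -0.974, -0.0], [0.0, 0.0, -1.0]]
ft_force: [0.4, 1.0, 3.7]
grip_width: 0.318
grasp_force: 78.6
```

```bash
python3 -m creep '{"linear":[[0,0,0.5],[0,0,0.5],[0,0,0],[0,0,0]],"dr":[[0,0,0],[0,0,0],[0,0,0],[0,0,0]],"gripper":[-1,-1,-1,-1]}'
python3 -m creep '{"linear":[[0,0,0.5],[0,0,0],[0,0,0]],"dr":[[0,0,0],[0,0,0],[0,0,0]],"gripper":[-1,-1,-1]}'
```

```text
clock: 19.5
tool_pos: [0.4401, -0.2184, 0.3691]
ee_rot: [[0.974, 0.225, 0.001], [0.225, -0.974, -0.0], [0.001, 0.0, -1.0]]
ft_force: [-0.8, 0.8, 6.1]
grip_width: 0.321
grasp_force: 79.1
clock: 19.8
tool_pos: [0.4402, -0.2184, 0.369]
ee_rot: [[0.974, 0.225, 0.001], [0.225, -0.974, -0.0], [0.001, 0.001, -1.0]]
ft_force: [-1.6, 0.9, 10.4]
grip_width: 0.317
grasp_force: 79.4
```

The force rose past the spring (10 N), so the button is at its stop. I'll hand in.

```bash
python3 -c "
from station import *
s=get_state();print(s['ft_force'],s['grasp_force']);print(job_done())"
```

```text
[-1.63313118  0.85605384 10.35903056] 79.37437891960144
the job is handed in; nothing more can be done
None
```

I handed the job in with the vial lying in the tray, the driver still gripped at about 79 N, and the reset button pressed to its stop at about 10 N; the hand-in call gave no verdict.

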